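# Lock the processor lid and hold the pulse dial at its third click

## Robot

A 7-joint arm with a two-finger parallel gripper is mounted at the origin on the work surface. World frame = base frame: x ahead of the robot, y to its left, z up, the work surface at z = 0. Lengths are in m, angles in rad, forces in N, time in s.
With the tool pointing down it reaches from about 0.425 to 0.95 m from the base axis. Payload 16.7 kg.
Tool frame: the origin (TCP) lies at the very end of the fingers, on their centre line; the grasp point (between the pads) lies 19 mm behind it (robot.pinch_z is the distance from the TCP to the grasp point, in m); z points along the fingers, y is the direction in which the jaws open and shut (so a half turn about z gives the same grasp; the last joint's range is limited). The gripper opens to 94 mm and grips with 3 to 60 N. Pads are 16 mm wide; open, the fingers measure 119 mm over their backs; the gripper's body (75 mm by 177 mm) begins 78 mm behind the grasp point.
Start: joints at [1.01, 0.426, 0.074, 1.606, -0.034, 1.111, -0.067], TCP at [0.27, -0.619, 0.205] pointing down, gripper open.
Joint ranges: [-2.85, 2.85], [-0.5, 2.14], [-1.23, 1.37], [0.21, 2.46], [-1.02, 4.16], [0.16, 2.05], [-2.73, 2.73]. Speed limits (rad/s): [1.89, 1.89, 2.39, 2.39, 3.01, 3.01, 3.01].

## Interface

Orientations are given as a unit quaternion [w, x, y, z].
In Python, from station import robot gives the robot as it stands.
- The arm moves only by the tool send_rows, never from a script. Its argument "commands" is a list of rows, each a list of 3 entries, a list of its own where there are three numbers: the shift along the world's x, y, z in m, then the turn, a rotation vector about the world's x, y, z in rad, then the opening, from 0 (shut) to 1 (fully open). A call has 1 to 5 rows; each row is the pose to reach, as a shift and turn from the pose commanded when the call began; what a row does not reach only later rows make up. A row lasts 1/12 s, in which the tool goes at most 41.7 mm and 7.16 degrees, less where a joint would pass 70% of its speed; a pose out of reach is approached as far as the arm can. A call with a gripper value outside its range is refused whole. The fingers move at their own pace and stop on an object; the grip force is fixed at half the most. Time passes only in rows, so rows that repeat a pose let the fingers close. It gives the time, the measured TCP pose, the force and the opening at its end, in the units of the state.
- robot.sense(): the state, without advancing time (a new reading comes with each control period).
- robot.snapshot(name): name is "side" or "top"; returns (picture, depth): 420x560x3 uint8, red, green, blue; 420x560 float32, m along the optical axis (not along the pixel's ray), 0 where there is no reading.
- robot.get_calibration(name): a dict with "fovy" (degrees; the focal length in pixels is half the picture's height over the tangent of half this angle, whatever the lens; pixels are square), "cx", "cy" (the principal point, pixels), "k1" (the pictures are not rectified: a ray, as slopes to the right and down, at radius r is drawn at 1 + k1 r^2 times it, then the intrinsics apply), "rvec" (rotation vector, rad) and "tvec" (3), from world to camera coordinates, as OpenCV has them. Camera axes: x right, y down, z forward; pixel columns grow to the right and rows downward; lengths in m; the calibration is good to about 2 mm. A picture is of the moment at which its call begins. get_calibration takes no time and is no camera call.
- robot.sign_off(): hands the job in, once; it reports no verdict.
The state is a dict: "t": time; "joint_positions": joint angles; "joint_vel": joint speeds; "joint_torque": joint torques, N m; "tool_pos": TCP position; "tcp_rot": TCP orientation; "contact_force": force on the tool from outside, world axes, zero at the start; "wrist_torque": the same for the moment, N m; "grip_width": opening from 0.0 (shut) to 1.0 (fully open).
Only numpy, scipy, OpenCV 4.12 (cv2) and the standard library are available. Lean on these libraries where they do the work, as an engineer would, in place of code of your own. Each camera call takes 0.05 s, during which the arm holds its last target. There are 200 camera calls.

## Task

Turn the food processor's lid clockwise by its bar grip until it clicks past its detent and is locked, and only then turn the spring-return pulse dial on the motor deck beside it clockwise, past the first and second clicks to the third, but not on towards the end stop. Finish while still holding the dial at the third click with the gripper against its spring; do not let go. Leave the bowl, pot and other things on the counter where they stand.

Things in the scene. Friction and masses are not known exactly. Their poses are not given: they have to be found in the camera images.
- lid_grip (a point): point on the upright bar grip of the processor's lid, on the lid's turning axis, 25 mm above the lid's upper face, 11 mm below the bar's top. Bar 70 mm long (x axis of this point), 16 mm thick (y axis), 36 mm high; z up. A small tab on the lid's rim lies on its -x side
- lid (a joint): turn of the lid about its upright axis, rad, growing clockwise seen from above: 0 = as found, unlocked; resists with up to about 0.2 N m until its detent's crest at 0.3, then snaps over by itself with a click to locked at 0.60, where it stays when let go; end stop 0.68
- dial_grip (a point): point on the upright bar grip of the spring-return pulse dial, on the dial's turning axis, 28 mm above the deck's flat top, 12 mm below the bar's top. Bar 64 mm long (x axis of this point), 16 mm thick (y axis), standing 36 mm above a round skirt 72 mm across, 4 mm high; z up. The dial's nose and white index line lie on its -x side
- dial (a joint): turn of the pulse dial, rad, growing clockwise seen from above: 0 rest, first click 0.40, second 0.80, third 1.20, end stop 1.55. A spring pulls it back to rest from everywhere, clicks included, with 0.06 N m at rest rising to 0.15 at the third click, +-0.045 N m around each click
- plinth: the food processor's fixed white plinth, 200 (x) by 400 (y) by 20 mm, origin at the centre of its underside; it carries the deck and the bowl side by side along its y, in either order, their axes 200 mm apart
- deck: white square motor deck, 150 mm square, flat top 160 mm above the counter, pulse dial in its middle; origin: centre of its underside, on the dial's axis. Four small dark dots on its top, 52 mm from the axis and growing in size, mark where the dial's nose points at rest and at clicks one, two and three
- bowl: the processor's clear round bowl with carrot pieces, 140 mm across, with a clear 150 mm lid whose upper face is 162 mm above the counter; origin: centre of its underside, on the lid's axis. The tops of the lid bar and the dial, at about 200 mm, are the processor's highest points
- spice_dish: small blue spice dish, 80 mm across, 25 mm high; a bystander, standing on the counter (origin: centre of its underside)
- jar: closed glass jar with a steel cap, 60 mm across, 100 mm high; a bystander, standing on the counter (origin: centre of its underside)
- date_bowl: white bowl of dates, 144 mm across, 60 mm high; a bystander, standing on the counter (origin: centre of its underside)
- copper_pot: copper pot with two brass handles, 120 mm across, 70 mm high; a bystander, standing on the counter (origin: centre of its underside)
- mug: white mug, 76 mm across, 85 mm high; a bystander, standing on the counter (origin: centre of its underside)
- wood_spoon: wooden spoon lying flat, 230 mm long; a bystander, standing on the counter (origin: centre of its underside)

How it is judged:
By the outcome, as a careful person would: the job done as asked, in the order asked, and still so for the second after the job is handed in, while the arm keeps its last pose, push and grip.
It also fails if it takes over 48 s, if anything falls off the work surface, if the arm or the gripper's body presses on something with over 40 N, if the wrist force passes 120 N, or if a joint passes its speed limit or range.

## Working session

There is one attempt and no reset: what is moved stays moved. The work goes in short steps, Python scripts to look and compute and a tool call to move; the robot and the scene stay as the last step left them, time stands still between calls to the robot, and variables do not carry over. Pictures are saved under pics/ and viewed, about 8 in all and at most 12, crops included, and the job is handed in when it is done.

Besides the shell and the picture viewer there is one more tool, called as name(argument=value, ...) on one line, values as JSON. send_rows: Moves the arm, as the interface text tells. Its arguments: {"type":"object","properties":{"commands":{"type":"array"}},"required":["commands"]}

```bash
mkdir -p pics
cat > h.py <<'E'
import numpy as np, cv2
from station import robot
def cal(n):
    c=robot.get_calibration(n); f=210/np.tan(np.radians(c["fovy"])/2)
    R=cv2.Rodrigues(np.array(c["rvec"],float))[0]; return f,c["cx"],c["cy"],c["k1"],R,np.array(c["tvec"],float)
def rays(n,uv):
    f,cx,cy,k,R,t=cal(n); uv=np.asarray(uv,float).reshape(-1,2)
    d=(uv-[cx,cy])/f; s=d.copy()
    for _ in range(20): s=d/(1+k*(s**2).sum(1,keepdims=True))
    return np.c_[s,np.ones(len(s))],R,t
def at_z(n,uv,z):
    s,R,t=rays(n,uv); o=-R.T@t; d=s@R
    return o+d*((z-o[2])/d[:,2])[:,None]
def cloud(n,D):
    v,u=np.mgrid[0:420,0:560]; s,R,t=rays(n,np.c_[u.ravel(),v.ravel()])
    return ((s*D.reshape(-1,1)-t)@R).reshape(420,560,3)
def snap(n,name):
    p,D=robot.snapshot(n); cv2.imwrite(f"pics/{name}.png",p[:,:,::-1]); np.savez(f"pics/{name}.npz",p=p,D=D); return p,D
E
python3 - <<'E'
from h import *
for n in("top","side"):
    p,D=snap(n,n+"0"); f,cx,cy,k,R,t=cal(n); print(n,f,k,-R.T@t,R[2])
print(robot.sense(),robot.pinch_z)
E
```

```text
top 501.9053875971959 0.04797085552881981 [0.37952888 0.01126218 1.30815364] [ 0.17532652 -0.00514022 -0.98449692]
side 534.0534166029603 -0.17597024453305882 [1.14946636 0.60891472 1.02161082] [-0.46042275 -0.49029039 -0.74001771]
{'t': 0.1, 'joint_positions': array([ 1.00947798,  0.42664976,  0.07383574,  1.60655464, -0.03409557,
        1.1107799 , -0.067064  ]), 'joint_vel': array([ 0.00150152, -0.0011545 , -0.00041678,  0.00149495,  0.00165022,
       -0.00114969,  0.00020136]), 'joint_torque': array([ 6.89326931e-03, -9.37471747e+01,  3.67667489e+00, -4.55044305e+01,
       -4.86397755e-02,  1.67490158e-02, -3.39193991e-05]), 'tool_pos': array([ 0.27001049, -0.61820972,  0.20485312]), 'tcp_rot': array([-5.45661677e-04,  9.78873126e-01,  2.04467804e-01, -1.52305976e-04]), 'contact_force': array([-0.39351283, -1.33097645, -0.15529598]), 'wrist_torque': array([ 0.00395208,  0.0106457 , -0.01223298]), 'grip_width': 0.9999696469695744} 0.0188
```

View pics/top0.png

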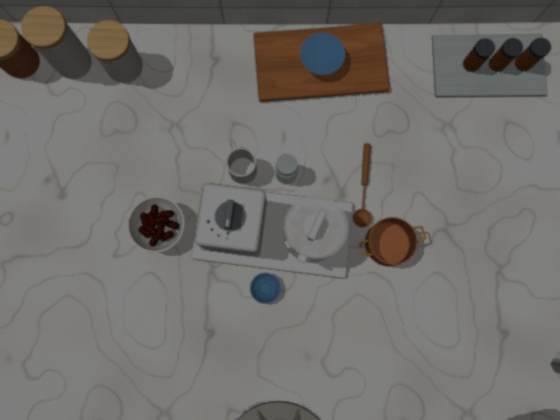

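View pics/side0.png

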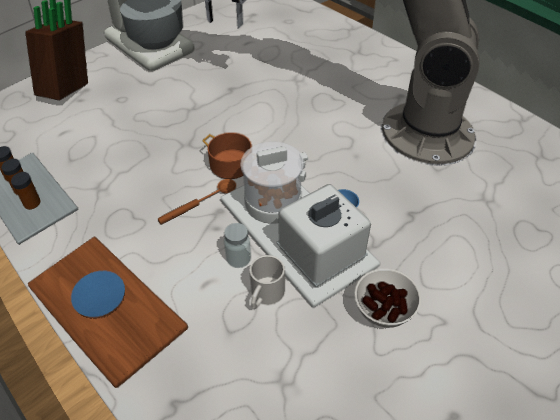

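The top view shows the dial at about (229,214) on the left deck and the lid bar at about (316,224). The side view agrees. Next I measure the bars from depth.

```bash
cat > m.py <<'E'
from h import *
import sys
def bar(n,name,c,zlo,zhi,r=.06):
    z=np.load(f"pics/{name}.npz"); P=cloud(n,z["D"]); 
    m=(P[...,2]>zlo)&(P[...,2]<zhi)&(np.hypot(P[...,0]-c[0],P[...,1]-c[1])<r)&(z["D"]>0)
    q=P[m]; 
    (cx,cy),(w,h),a=cv2.minAreaRect(q[:,:2].astype(np.float32))
    e,V=np.linalg.eigh(np.cov(q[:,:2].T)); v=V[:,1]
    print(n,name,len(q),"mean",q.mean(0).round(4),"rect",round(cx,4),round(cy,4),round(w,4),round(h,4),"axis deg",round(np.degrees(np.arctan2(v[1],v[0]))%180,1))
E
python3 - <<'E'
from m import *
d=at_z("top",[[229,214]],.2)[0]; l=at_z("top",[[316,224]],.2)[0]; print(d,l,np.linalg.norm(d-l))
for n in("top","side"):
    for c in(d,l): bar(n,n+"0",c,.188,.215)
p=np.load("pics/top0.npz")["p"]
im=cv2.convertScaleAbs(cv2.resize(p[175:285,185:360,::-1],None,fx=4.5,fy=4.5,interpolation=2),alpha=1.7); cv2.imwrite("pics/topc.png",im)
E
```

```text
[0.57081919 0.108299   0.2       ] [ 0.5480417  -0.08618724  0.2       ] 0.19581550758371352
top top0 210 mean [0.5714 0.1102 0.1996] rect 0.5726 0.1108 0.0163 0.0629 axis deg 172.7
top top0 220 mean [ 0.5469 -0.0871  0.1979] rect 0.5474 -0.0873 0.0159 0.0697 axis deg 155.2
side side0 255 mean [0.5769 0.1125 0.1977] rect 0.5744 0.1108 0.0185 0.0662 axis deg 172.1
side side0 234 mean [ 0.5507 -0.0853  0.1962] rect 0.5486 -0.0879 0.0219 0.0708 axis deg 155.3
```

View pics/topc.png

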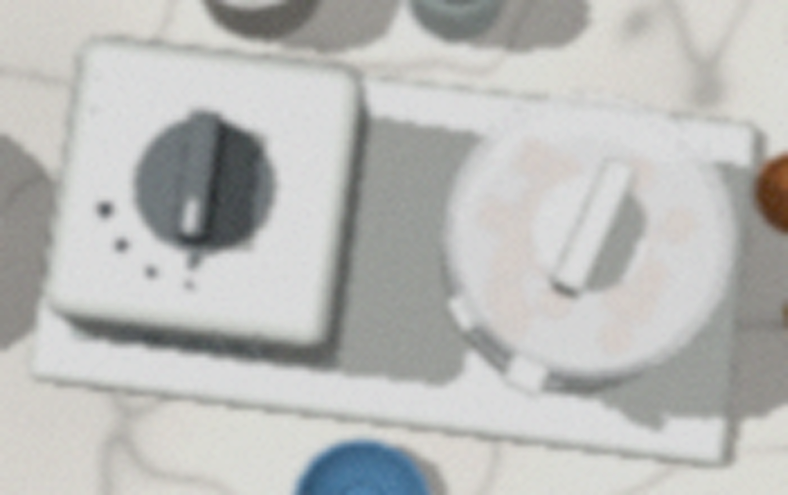

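Clear crop: the dial's nose points to the bottom, with the dots running clockwise to the left. The lid tab is at crop (525,375) and the catch at (460,310), about 0.59 rad clockwise, which agrees with the lock angle. The axes measure 199.6 mm apart, against 200 mm given. The lid is at (0.5475,-0.0875) with its bar at 155°; the dial is at (0.573,0.1105) with its bar at 172.5°. Moving now, turning +2.30 rad in steps.

send_rows(commands=[[[0.005, 0.01, 0.03], [0, 0, 0.115], 1], [[0.018, 0.036, 0.06], [0, 0, 0.23], 1], [[0.035, 0.067, 0.075], [0, 0, 0.345], 1], [[0.052, 0.1, 0.075], [0, 0, 0.46], 1], [[0.07, 0.133, 0.075], [0, 0, 0.575], 1]])

```text
t: 0.52
tool_pos: [0.3406, -0.4845, 0.2814]
tcp_rot: [0.001, 0.88, 0.476, 0.0]
contact_force: [0.8, -0.2, -0.8]
grip_width: 1.001
```

send_rows(commands=[[[0.014, 0.027, 0], [0, 0, 0.115], 1], [[0.028, 0.053, 0], [0, 0, 0.23], 1], [[0.042, 0.08, 0], [0, 0, 0.345], 1], [[0.056, 0.106, 0], [0, 0, 0.46], 1], [[0.07, 0.133, 0], [0, 0, 0.575], 1]])

```text
t: 0.93
tool_pos: [0.4104, -0.3512, 0.2803]
tcp_rot: [-0.0, 0.708, 0.706, -0.0]
contact_force: [0.7, -0.8, 0.5]
grip_width: 0.999
```

send_rows(commands=[[[0.014, 0.027, 0], [0, 0, 0.115], 1], [[0.028, 0.053, 0], [0, 0, 0.23], 1], [[0.042, 0.08, 0], [0, 0, 0.345], 1], [[0.056, 0.106, 0], [0, 0, 0.46], 1], [[0.07, 0.133, 0], [0, 0, 0.575], 1]])

```text
t: 1.35
tool_pos: [0.4804, -0.2183, 0.2804]
tcp_rot: [-0.0, 0.479, 0.878, -0.0]
contact_force: [0.8, -0.7, 0.4]
grip_width: 1.0
```

send_rows(commands=[[[0.014, 0.027, 0], [0, 0, 0.115], 1], [[0.028, 0.053, 0], [0, 0, 0.23], 1], [[0.042, 0.08, 0], [0, 0, 0.345], 1], [[0.056, 0.106, 0], [0, 0, 0.46], 1], [[0.068, 0.132, 0], [0, 0, 0.575], 1]])

```text
t: 1.77
tool_pos: [0.5486, -0.0861, 0.2803]
tcp_rot: [-0.0, 0.21, 0.978, -0.0]
contact_force: [1.6, -0.2, 0.4]
grip_width: 0.999
```

```bash
cat > s.py <<'E'
from h import *
from scipy.spatial.transform import Rotation as Ro
s=robot.sense(); q=s["tcp_rot"]; M=Ro.from_quat(np.r_[q[1:],q[0]]).as_matrix()
print(s["t"],s["tool_pos"].round(4),"yaw_y",np.degrees(np.arctan2(M[1,1],M[0,1])).round(2)%180,"z",M[:,2].round(3),"F",s["contact_force"].round(2),"T",s["wrist_torque"].round(3),"g",s["grip_width"].round(3),s["joint_positions"].round(2))
E
python3 s.py
```

```text
Traceback (most recent call last):
  File "s.py", line 4, in <module>
    print(s["t"],s["tool_pos"].round(4),"yaw_y",np.degrees(np.arctan2(M[1,1],M[0,1])).round(2)%180,"z",M[:,2].round(3),"F",s["contact_force"].round(2),"T",s["wrist_torque"].round(3),"g",s["grip_width"].round(3),s["joint_positions"].round(2))
                                                                                                                                                                                          ^^^^^^^^^^^^^^^^^^^^^
AttributeError: 'float' object has no attribute 'round'
```

Over the lid. Now I descend 109 mm with a small correction, then close.

send_rows(commands=[[[-0.001, -0.0015, -0.03], [0, 0, -0.01], 1], [[-0.001, -0.0015, -0.06], [0, 0, -0.01], 1], [[-0.001, -0.0015, -0.085], [0, 0, -0.01], 1], [[-0.001, -0.0015, -0.1], [0, 0, -0.01], 1], [[-0.001, -0.0015, -0.109], [0, 0, -0.01], 1]])

```text
t: 2.18
tool_pos: [0.546, -0.089, 0.1692]
tcp_rot: [-0.001, 0.218, 0.976, -0.0]
contact_force: [-0.5, 0.6, -0.6]
grip_width: 0.997
```

```bash
sed -i 's/s\["grip_width"\].round(3)/round(float(s["grip_width"]),3)/' s.py; python3 s.py
python3 - <<'E'
from h import *
p,_=snap("side","side1")
cv2.imwrite("pics/side1c.png",cv2.convertScaleAbs(cv2.resize(p[90:290,190:410,::-1],None,fx=3,fy=3,interpolation=2),alpha=1.3))
E
```

```text
2.1833 [ 0.546  -0.089   0.1692] yaw_y 64.81 z [-0.003  0.001 -1.   ] F [-0.47  0.62 -0.59] T [-0.02  -0.146  0.002] g 0.997 [ 0.5   0.31 -0.54  1.89  0.19  0.99  1.  ]
```

View pics/side1c.png

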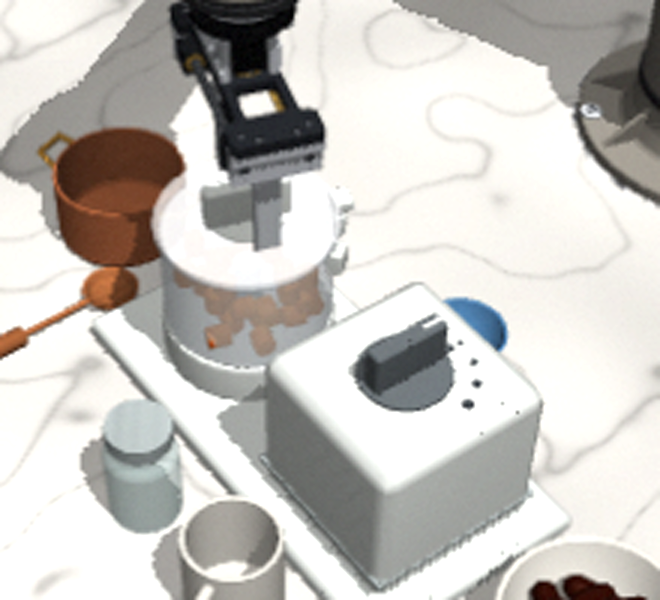

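The picture shows the fingers straddling the lid bar (front finger at about (268,215) in the crop). Closing.

send_rows(commands=[[[0.001, 0.001, 0.002], [0, 0, 0], 1], [[0.001, 0.001, 0.002], [0, 0, 0], 0.4], [[0.001, 0.001, 0.002], [0, 0, 0], 0.2], [[0.001, 0.001, 0.002], [0, 0, 0], 0], [[0.001, 0.001, 0.002], [0, 0, 0], 0]])

```text
t: 2.65
tool_pos: [0.5485, -0.0881, 0.1742]
tcp_rot: [0.001, 0.218, 0.976, -0.0]
contact_force: [-0.5, -0.5, 0.1]
grip_width: 0.754
```

send_rows(commands=[[[0, 0, 0], [0, 0, 0], 0], [[0, 0, 0], [0, 0, 0], 0], [[0, 0, 0], [0, 0, 0], 0], [[0, 0, 0], [0, 0, 0], 0], [[0, 0, 0], [0, 0, 0], 0]])

```text
t: 3.07
tool_pos: [0.5481, -0.088, 0.1735]
tcp_rot: [-0.0, 0.218, 0.976, -0.0]
contact_force: [0.1, 0.4, 0.4]
grip_width: 0.399
```

```bash
python3 s.py
```

```text
3.0667 [ 0.5481 -0.088   0.1735] yaw_y 64.8 z [-0. -0. -1.] F [0.1  0.43 0.37] T [ 0.004 -0.092  0.018] g 0.399 [ 0.5   0.31 -0.54  1.88  0.19  1.    1.  ]
```

send_rows(commands=[[[0, 0, -0.003], [0, 0, 0], 0], [[0, 0, -0.003], [0, 0, 0], 0], [[0, 0, -0.003], [0, 0, 0], 0], [[0, 0, -0.003], [0, 0, 0], 0], [[0, 0, -0.003], [0, 0, 0], 0]])

```text
t: 3.48
tool_pos: [0.5485, -0.087, 0.1702]
tcp_rot: [0.0, 0.218, 0.976, 0.001]
contact_force: [3.7, 4.7, -6.2]
grip_width: 0.167
```

send_rows(commands=[[[0, 0, 0], [0, 0, 0], 0], [[0, 0, 0], [0, 0, 0], 0], [[0, 0, 0], [0, 0, 0], 0]])

```text
t: 3.73
tool_pos: [0.5485, -0.0871, 0.1702]
tcp_rot: [0.0, 0.218, 0.976, 0.001]
contact_force: [4.2, 4.0, -5.5]
grip_width: 0.166
```

```bash
python3 s.py
```

```text
3.7333 [ 0.5485 -0.0871  0.1702] yaw_y 64.85 z [ 0.     0.001 -1.   ] F [ 4.17  3.96 -5.48] T [ 0.941 -1.013 -0.009] g 0.166 [ 0.5   0.32 -0.54  1.89  0.19  0.99  1.  ]
```

Gripped at 15.6 mm, against a 16 mm bar. Turning clockwise (negative about z).

send_rows(commands=[[[0, 0, 0], [0, 0, -0.06], 0], [[0, 0, 0], [0, 0, -0.12], 0], [[0, 0, 0], [0, 0, -0.18], 0], [[0, 0, 0], [0, 0, -0.24], 0], [[0, 0, 0], [0, 0, -0.3], 0]])

```text
t: 4.15
tool_pos: [0.5485, -0.087, 0.1702]
tcp_rot: [-0.0, 0.362, 0.932, 0.001]
contact_force: [3.8, 5.1, -7.4]
grip_width: 0.168
```

```bash
python3 s.py
```

```text
4.15 [ 0.5485 -0.087   0.1702] yaw_y 47.5 z [ 0.     0.001 -1.   ] F [ 3.77  5.06 -7.45] T [ 1.035 -1.049  0.045] g 0.168 [ 0.45  0.31 -0.49  1.89  0.17  0.99  0.72]
```

send_rows(commands=[[[0, 0, 0], [0, 0, -0.07], 0], [[0, 0, 0], [0, 0, -0.14], 0], [[0, 0, 0], [0, 0, -0.21], 0], [[0, 0, 0], [0, 0, -0.27], 0], [[0, 0, 0], [0, 0, -0.32], 0]])

```text
t: 4.57
tool_pos: [0.5486, -0.0869, 0.1702]
tcp_rot: [-0.0, 0.506, 0.862, 0.001]
contact_force: [5.9, 5.0, -6.0]
grip_width: 0.17
```

send_rows(commands=[[[0, 0, 0], [0, 0, 0], 0], [[0, 0, 0], [0, 0, 0], 0]])

```text
t: 4.73
tool_pos: [0.5486, -0.0869, 0.1702]
tcp_rot: [-0.0, 0.505, 0.863, 0.001]
contact_force: [5.0, 4.6, -6.1]
grip_width: 0.17
```

```bash
python3 s.py
```

```text
4.7333 [ 0.5486 -0.0869  0.1702] yaw_y 29.31 z [ 0.001  0.001 -1.   ] F [ 4.99  4.65 -6.14] T [ 1.033 -1.173  0.025] g 0.17 [ 0.41  0.3  -0.44  1.89  0.15  0.98  0.42]
```

The tool turned 0.62 rad. Now I release, lift and check the lid angle.

send_rows(commands=[[[0, 0, 0], [0, 0, 0], 1], [[0, 0, 0], [0, 0, 0], 1], [[0, 0, 0], [0, 0, 0], 1], [[0, 0, 0], [0, 0, 0], 1], [[0, 0, 0], [0, 0, 0], 1]])

```text
t: 5.15
tool_pos: [0.5481, -0.0882, 0.1705]
tcp_rot: [0.0, 0.506, 0.863, -0.0]
contact_force: [0.2, -1.2, -1.2]
grip_width: 0.483
```

send_rows(commands=[[[0, 0, 0.015], [0, 0, 0], 1], [[0, 0, 0.04], [0, 0, 0], 1], [[0, 0, 0.07], [0, 0, 0], 1], [[0, 0, 0.09], [0, 0, 0], 1], [[0, 0.04, 0.09], [0, 0, 0.11], 1]])

```text
t: 5.57
tool_pos: [0.55, -0.0546, 0.2644]
tcp_rot: [0.003, 0.462, 0.887, -0.0]
contact_force: [1.7, -0.5, -0.2]
grip_width: 0.84
```

send_rows(commands=[[[0.004, 0.032, 0], [0, 0, 0.12], 1], [[0.008, 0.064, 0], [0, 0, 0.24], 1], [[0.012, 0.096, 0], [0, 0, 0.36], 1], [[0.016, 0.128, 0], [0, 0, 0.48], 1], [[0.02, 0.157, 0], [0, 0, 0.6], 1]])

```text
t: 5.98
tool_pos: [0.568, 0.1108, 0.2607]
tcp_rot: [0.0, 0.171, 0.985, 0.0]
contact_force: [0.1, -0.8, 0.5]
grip_width: 1.002
```

```bash
python3 s.py
python3 - <<'E'
from m import *
for n in("top","side"):
    p,D=snap(n,n+"2"); bar(n,n+"2",(.5478,-.0875),.188,.215,.045); bar(n,n+"2",(.573,.1105),.188,.215,.045)
p=np.load("pics/top2.npz")["p"]; q=np.load("pics/side2.npz")["p"]
f=lambda a:cv2.convertScaleAbs(cv2.resize(a[:,:,::-1],(390,390),interpolation=2),alpha=1.5)
cv2.imwrite("pics/c2.png",np.hstack([f(p[165:325,190:350]),f(q[110:290,210:390])]))
E
```

```text
5.9833 [0.568  0.1108 0.2607] yaw_y 70.31 z [ 0.  0. -1.] F [ 0.08 -0.76  0.54] T [ 0.003 -0.124  0.043] g 1.002 [ 0.23  0.28 -0.64  1.73  0.18  1.19  0.76]
top top2 230 mean [ 0.5465 -0.0865  0.198 ] rect 0.5473 -0.0872 0.0162 0.0692 axis deg 120.4
top top2 0 mean [nan nan nan] rect 0.0 0.0 0.0 0.0 axis deg nan
side side2 227 mean [ 0.5504 -0.0853  0.1962] rect 0.5487 -0.0887 0.0229 0.071 axis deg 119.6
side side2 255 mean [0.5771 0.1125 0.1977] rect 0.5736 0.1112 0.0175 0.0664 axis deg 172.1
  avg = a.mean(axis, **keepdims_kw)
  ret = um.true_divide(
m.py:8: RuntimeWarning: Degrees of freedom <= 0 for slice
  e,V=np.linalg.eigh(np.cov(q[:,:2].T)); v=V[:,1]
  c *= np.true_divide(1, fact)
  c *= np.true_divide(1, fact)
m.py:9: RuntimeWarning: Mean of empty slice.
  print(n,name,len(q),"mean",q.mean(0).round(4),"rect",round(cx,4),round(cy,4),round(w,4),round(h,4),"axis deg",round(np.degrees(np.arctan2(v[1],v[0]))%180,1))
```

View pics/c2.png

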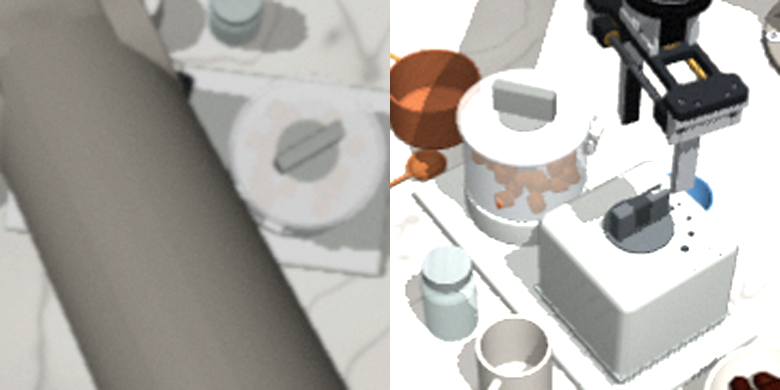

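The lid bar is now at 120° (top) and 119.6° (side), a turn of about 0.61 rad, so it stayed locked after release with the bowl unmoved. The dial is still at 172°. Descending on the dial.

send_rows(commands=[[[0.005, 0, 0], [0, 0, 0.11], 1], [[0.005, 0, -0.01], [0, 0, 0.21], 1], [[0.005, 0, -0.04], [0, 0, 0.21], 1], [[0.005, 0, -0.07], [0, 0, 0.21], 1], [[0.005, 0, -0.087], [0, 0, 0.21], 1]])

```text
t: 6.5
tool_pos: [0.5721, 0.1079, 0.1707]
tcp_rot: [-0.001, 0.07, 0.998, -0.0]
contact_force: [0.7, -0.2, -0.6]
grip_width: 0.998
```

send_rows(commands=[[[0, 0, 0], [0, 0, 0], 0.6], [[0, 0, 0], [0, 0, 0], 0.4]])

```text
t: 6.67
tool_pos: [0.5729, 0.1086, 0.1734]
tcp_rot: [-0.001, 0.07, 0.998, -0.0]
contact_force: [0.7, 0.2, 1.4]
grip_width: 0.888
```

```bash
python3 s.py
```

```text
6.6667 [0.5729 0.1086 0.1734] yaw_y 81.95 z [-0.001 -0.    -1.   ] F [0.68 0.18 1.37] T [ 0.084 -0.144 -0.016] g 0.888 [ 0.23  0.38 -0.65  1.82  0.26  1.04  0.9 ]
```

send_rows(commands=[[[0, 0.002, -0.002], [0, 0, 0.007], 0], [[0, 0.002, -0.002], [0, 0, 0.007], 0], [[0, 0.002, -0.002], [0, 0, 0.007], 0], [[0, 0.002, -0.002], [0, 0, 0.007], 0], [[0, 0.002, -0.002], [0, 0, 0.007], 0]])

```text
t: 7.08
tool_pos: [0.5734, 0.1109, 0.1721]
tcp_rot: [0.0, 0.066, 0.998, -0.0]
contact_force: [0.5, 0.9, 1.0]
grip_width: 0.539
```

send_rows(commands=[[[0, 0, 0], [0, 0, 0], 0], [[0, 0, 0], [0, 0, 0], 0], [[0, 0, 0], [0, 0, 0], 0], [[0, 0, 0], [0, 0, 0], 0], [[0, 0, 0], [0, 0, 0], 0]])

```text
t: 7.5
tool_pos: [0.5731, 0.111, 0.1714]
tcp_rot: [-0.0, 0.066, 0.998, -0.0]
contact_force: [0.6, -0.6, 0.3]
grip_width: 0.185
```

send_rows(commands=[[[0, 0, 0], [0, 0, 0], 0], [[0, 0, 0], [0, 0, 0], 0], [[0, 0, 0], [0, 0, 0], 0]])

```text
t: 7.75
tool_pos: [0.5732, 0.1114, 0.1715]
tcp_rot: [0.0, 0.066, 0.998, 0.0]
contact_force: [0.5, 3.7, -1.0]
grip_width: 0.17
```

```bash
python3 s.py
```

```text
7.75 [0.5732 0.1114 0.1715] yaw_y 82.41 z [ 0.  0. -1.] F [ 0.48  3.67 -1.05] T [ 0.774 -0.336  0.04 ] g 0.17 [ 0.22  0.38 -0.66  1.82  0.27  1.03  0.9 ]
```

Gripped at 16 mm. Turning 1.20 rad clockwise.

send_rows(commands=[[[0, 0, 0], [0, 0, -0.08], 0], [[0, 0, 0], [0, 0, -0.16], 0], [[0, 0, 0], [0, 0, -0.24], 0], [[0, 0, 0], [0, 0, -0.32], 0], [[0, 0, 0], [0, 0, -0.4], 0]])

```text
t: 8.17
tool_pos: [0.5733, 0.1117, 0.1715]
tcp_rot: [0.0, 0.265, 0.964, 0.001]
contact_force: [3.0, 6.3, -2.5]
grip_width: 0.167
```

send_rows(commands=[[[0, 0, 0], [0, 0, -0.08], 0], [[0, 0, 0], [0, 0, -0.16], 0], [[0, 0, 0], [0, 0, -0.24], 0], [[0, 0, 0], [0, 0, -0.32], 0], [[0, 0, 0], [0, 0, -0.4], 0]])

```text
t: 8.58
tool_pos: [0.5735, 0.112, 0.1715]
tcp_rot: [0.0, 0.451, 0.892, 0.001]
contact_force: [4.0, 6.2, -4.1]
grip_width: 0.172
```

send_rows(commands=[[[0, 0, 0], [0, 0, -0.08], 0], [[0, 0, 0], [0, 0, -0.16], 0], [[0, 0, 0], [0, 0, -0.24], 0], [[0, 0, 0], [0, 0, -0.32], 0], [[0, 0, 0], [0, 0, -0.4], 0]])

```text
t: 9.0
tool_pos: [0.5739, 0.1121, 0.1715]
tcp_rot: [0.0, 0.619, 0.785, 0.001]
contact_force: [6.9, 6.7, -6.2]
grip_width: 0.167
```

send_rows(commands=[[[0, 0, 0], [0, 0, 0], 0], [[0, 0, 0], [0, 0, 0], 0], [[0, 0, 0], [0, 0, 0], 0]])

```text
t: 9.25
tool_pos: [0.5738, 0.1121, 0.1715]
tcp_rot: [0.0, 0.618, 0.786, 0.001]
contact_force: [6.9, 7.0, -6.6]
grip_width: 0.17
```

```bash
python3 s.py
python3 - <<'E'
from m import *
p,D=snap("top","top3"); bar("top","top3",(.5478,-.0875),.188,.215,.045)
p,D=snap("side","side3")
cv2.imwrite("pics/c3.png",cv2.convertScaleAbs(cv2.resize(p[165:275,265:385,::-1],None,fx=5,fy=5,interpolation=2),alpha=1.2))
f,cx,cy,k,R,t=cal("side")
def pr(X):
    x=R@X+t; a=x[:2]/x[2]; a=a*(1+k*(a@a)); return ((a*f+[cx,cy])-[265,165])*5
for d in (0,.4,.8,1.2):
    a=np.radians(172.4)-d; u=np.array([np.cos(a),np.sin(a),0]); c=np.array([.573,.1107,0])
    print(d,"dot",pr(c+.052*u+[0,0,.16]).round(),"nose top",pr(c+.032*u+[0,0,.2]).round(),"tail top",pr(c-.032*u+[0,0,.2]).round())
E
```

```text
9.25 [0.5738 0.1121 0.1715] yaw_y 13.68 z [ 0.001  0.001 -1.   ] F [ 6.89  7.01 -6.58] T [ 1.56  -1.562  0.143] g 0.17 [ 0.04  0.34 -0.42  1.83  0.16  1.   -0.21]
top top3 228 mean [ 0.5466 -0.0865  0.198 ] rect 0.5474 -0.0872 0.0164 0.0695 axis deg 120.3
0 dot [391. 196.] nose top [362. 153.] tail top [242. 217.]
0.4 dot [413. 229.] nose top [376. 173.] tail top [229. 196.]
0.8 dot [418. 265.] nose top [379. 195.] tail top [228. 174.]
1.2 dot [403. 299.] nose top [369. 216.] tail top [238. 154.]
```

View pics/c3.png

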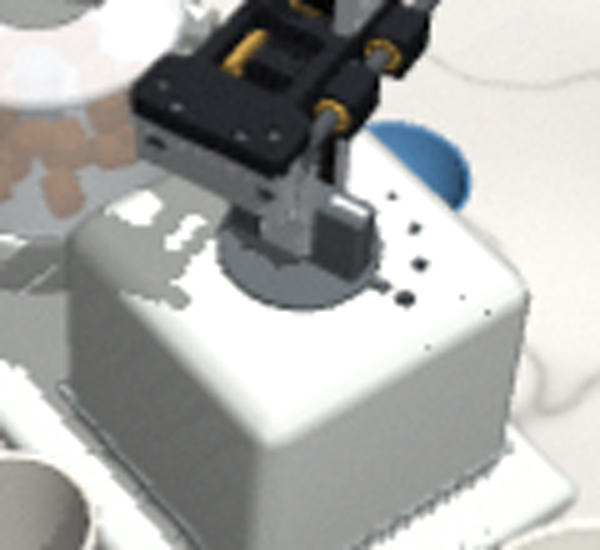

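The picture shows the dial's nose (383,287) pointing straight at the largest, third dot (405,299). The tool turn is 68.7° = 1.20 rad, and the wrist torque of 0.143 N m fits the spring. The lid bar is still at 120.3°. Handing in while holding.

```bash
python3 -c "
from station import robot
robot.sign_off()"
```

```text
the job is handed in; nothing more can be done
```

I locked the lid, then turned the dial to the third click, and handed the job in at about 9.3 s with the gripper still holding the dial.

- **Lid:** I turned it 0.62 rad clockwise by its bar and let go. Afterwards the bar had moved from 155.2° to 120.3°, about 0.61 rad, so it stayed locked. The bowl's axis had not shifted measurably.
- **Dial:** I gripped its bar at about 16 mm and turned it 1.20 rad clockwise. In the last picture its nose points straight at the third-click dot. The wrist torque was 0.14 N m, close to the 0.15 N m given for the spring at the third click.
- **Other things on the counter:** no unexpected contact showed, and the contact force stayed below about 12 N in every reading. I did not measure each bystander's position separately.

One check could not be read: the arm hid the dial from the top camera before I gripped it. I used the side camera there instead. No checks disagreed.

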